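Clamp a panel in the cam-lever jig and hold the cam at full lift

ROBOT

A 6-joint arm with a two-finger parallel gripper is mounted at the origin on the work surface. World frame = base frame: x ahead of the robot, y to its left, z up, the work surface at z = 0. Lengths are in m, angles in rad, forces in N, time in s.
With the tool pointing down it reaches from about 0.3 to 0.875 m from the base axis. Payload 6.4 kg.
Tool frame: the origin (TCP) lies on the centre line of the jaws, within the pads' length; the fingertips stand 22 mm ahead of it and the grasp point (between the pads) lies 3 mm ahead of it; z points along the fingers, y is the line along which they close (so a half turn about z gives the same grasp; the last joint's range is limited). The gripper opens to 85 mm and grips with 20 to 120 N. Pads are 22 mm wide; open, the fingers measure 114 mm over their backs; the gripper's body (76 mm by 85 mm) begins 54 mm behind the grasp point. The pads swing forward as they close: fully open they stand 13 mm farther back than shut.
Start: joints at [-1.316, 0.181, 1.607, -0, 1.354, -0.206], TCP at [0.256, -0.515, 0.253] pointing down, gripper open.
Joint ranges: [-2.99, 2.99], [-0.89, 2.07], [0.3, 2.58], [-1.14, 4.28], [0, 2.63], [-3.12, 3.12]. Speed limits (rad/s): [2.57, 2.57, 3.01, 3.14, 3.14, 3.14].

INTERFACE

Orientations are given as a unit quaternion [w, x, y, z].
In Python, from bench import ctrl gives the robot as it stands. The module is installed in compiled form; this text tells all that it offers.
- The arm moves only by the tool servo_tool, never from a script. Its argument "commands" is a list of rows, each a list of 3 entries, a list of its own where there are three numbers: the shift along the tool's x, y, z in mm, then the turn about the tool's z in rad, then the finger opening in mm, from 0 to 85.4. In form: [[[dx, dy, dz], turn, jaw], ...]. A call has 1 to 20 rows; each row shifts and turns the commanded pose from where the row before left it, along the tool's axes as they then stand; what a row does not reach is not made up. A row lasts 1/8 s, in which the tool goes at most 62.5 mm and 10.7 degrees, less where a joint would pass 70% of its speed; a pose out of reach is approached as far as the arm can. A call with a gripper value outside its range is refused whole. The fingers move at their own pace and stop on an object; the grip force is fixed at half the most. Time passes only in rows, so rows that do not move let the fingers close. It gives the time, the measured TCP pose, the force, the opening and the grip force at its end, in the units of the state.
- ctrl.get_obs(): the state, without advancing time (a new reading comes with each control period).
- ctrl.camera(name): name is "scene" or "top" or "wrist"; returns a dict with "color" (400x640x3 uint8, red, green, blue), "z_map" (400x640 float32, m along the optical axis (not along the pixel's ray), 0 where there is no reading), "fx", "fy", "cx", "cy" (pixels), "R" (3x3) and "t" (3): a world point X has camera coordinates R X + t. Camera axes: x right, y down, z forward; pixel columns grow to the right and rows downward; lengths in m; the calibration is good to about 2 mm. A picture is of the moment at which its call begins.
- ctrl.hand_in(): hands the job in; it is judged then, once.
The state is a dict: "time_s": time; "q": joint angles; "dq": joint speeds; "joint_efforts": joint torques, N m; "eef_pos": TCP position; "eef_rot": TCP orientation; "wrist_force": force on the tool from outside, world axes, zero at the start; "torque": the same for the moment, N m; "opening": opening from 0.0 (shut) to 1.0 (fully open); "grasp_force": force on a finger pad.
Only numpy, scipy, OpenCV 4.12 (cv2) and the standard library are available. Lean on these libraries where they do the work, as an engineer would, in place of code of your own. Each camera call takes 0.05 s, during which the arm holds its last target. There are 200 camera calls.

TASK

Take the pale wooden panel out of the green stand, lower it on its long edge into the slot of the clamping jig until it stands fully home on the slot's floor, and let go of it. Then take the cam lever by its red knob and swing it counter-clockwise (seen from above) to the cam's highest lift, where the lever lies over the yellow line on the blue base and the cam presses the panel hardest against the sprung rubber fence (farther on it lets go again). The lever springs back when released, so finish while still holding the knob there, and leave the dark panel and everything else on the bench where it is.

Things in the scene. Friction and masses are not known exactly. Their poses are not given: they have to be found in the camera images.
- panel: The workpiece: pale wooden panel 140 x 12 x 90 mm, 0.11 kg, standing on its long edge in one of the stand's two grooves. Origin: centre of its underside. x along its 140 mm length, y through its 12 mm thickness, z up its 90 mm height. Grip it across the 12 mm thickness at its top edge.
- dark_panel: Dark brown panel of the same size, standing in the stand's other groove (which groove is which varies); leave it. Origin and axes as for the pale panel.
- rack: Fixed green stand, 120 (x) x 160 (y) x 30 mm high, with two grooves along its x, 15 mm wide, 20 mm deep, at y = -40 and +40 mm; the groove floor is 10 mm above the bench, so a panel's top stands 100 mm above the bench. Origin: centre of its underside.
- jig: Fixed clamping jig on a blue base plate 220 x 220 x 18 mm; origin: centre of its underside, axes as jig_seat's. Slot walls straight for 40 mm above the slot's floor; above that the two long sides flare out as a lead-in, rims 50 mm above the floor and 12 mm out from the slot's centre plane. The yellow line on the base marks the lever's place at full lift.
- jig_seat (a point): Centre of the slot's floor, 18 mm above the bench, 75 mm to +y of the jig's origin. x along the slot, y across it towards the fence, z up. The slot is 146 mm long, closed at both ends, and 15 mm wide. The panel goes in lengthwise (its x along this x, either way round); when home its origin is at this point, top 90 mm above it.
- jig_pivot (a point): Point on the lever's upright axis, 26.5 mm to -y of jig_seat, 110 mm above the bench; axes parallel to jig_seat's.
- lever_knob: Red upright round knob, 26 mm diameter, 60 mm high, on the end of the steel lever, 110 mm from the pivot; spins freely about its own upright axis. Origin: centre of its underside, 67 mm above the bench (top at 127 mm); the lever arm lies directly below it, 55 to 65 mm above the bench. To be gripped from above and moved level along an arc about jig_pivot.
- lever (a joint): Angle of the cam lever (rad) about the upright axis through jig_pivot: 0 at rest, growing counter-clockwise seen from above, range 0 to 2.1. At 0 the knob lies from the pivot 0.5 rad counter-clockwise of jig_seat's -x. Cam lift is 7 mm x sin(angle): highest at 1.57, over the yellow line, falling beyond. A spring returns it to 0: about 1 N at the knob at first, 2.5 to 5 N at 1.57.
- fence: Sprung fence on the slot's +y side: black rubber bar 165 mm long, with an aluminium lead-in lip, on brass springs; it gives way to +y by up to 6 mm, from 2 N, 2 N more per mm. The steel cam disc on the lever presses the panel against it, with about 8 N at full lift (3 mm of give). Origin: middle of its slot face, at bench level; axes as jig_seat's.
- slats: Bystander: bundle of thin slats, 46 x 270 x 16 mm, lying along the far side. Origin: about the centre of its underside.
- cutters: Bystander: side cutters with blue handles, about 160 x 72 x 16 mm, lying at the far right. Origin: underside near the joint.
- glue: Bystander: white glue bottle, 56 mm diameter, 150 mm high, upright. Origin: centre of its underside.
- tape: Bystander: yellow tape roll, 100 mm diameter, 24 mm high, lying flat. Origin: centre of its underside.
- offcut: Bystander: brown wooden offcut, 90 x 50 x 30 mm. Origin: centre of its underside.
- pencil_cup: Bystander: blue ceramic cup, 70 mm diameter, 90 mm high. Origin: centre of its underside.
Things that resemble listed ones, but are neither listed nor needed, are in the scene too. What is shaped like the panel but pink is not meant.

How it is judged:
By the outcome, as a careful person would: the job done as asked, in the order asked, and still so for the second after the job is handed in, while the arm keeps its last pose, push and grip.
It also fails if it takes over 58 s, if anything falls off the work surface, if the arm or the gripper's body presses on something with over 40 N, if the wrist force passes 120 N, or if a joint passes its speed limit or range.

## Working session

There is one attempt and no reset: what is moved stays moved. The work goes in short steps, Python scripts to look and compute and a tool call to move; the robot and the scene stay as the last step left them, time stands still between calls to the robot, and variables do not carry over. Pictures are saved under pics/ and viewed, at most 10 in all, crops included, and the job is handed in when it is done.

Besides the shell and the picture viewer there is one more tool, called after "Call:" as name(argument=value, ...), one argument or row to a line, values as JSON. servo_tool: Moves the arm, as the interface text tells. Its arguments: {"type":"object","properties":{"commands":{"type":"array"}},"required":["commands"]}

```bash
mkdir -p pics
cat > h.py <<'E'
import numpy as np, cv2, pickle
from bench import ctrl
def snap(n,f):
    c=ctrl.camera(n); pickle.dump(c,open(f'pics/{f}.pkl','wb')); cv2.imwrite(f'pics/{f}.png',c['color'][:,:,::-1]); return c
def load(f): return pickle.load(open(f'pics/{f}.pkl','rb'))
def world(c,u,v,z=None):
    z=c['z_map'][v,u] if z is None else z
    p=np.array([(u-c['cx'])/c['fx']*z,(v-c['cy'])/c['fy']*z,z]); return c['R'].T@(p-c['t'])
def cloud(c):
    v,u=np.mgrid[:400,:640]; z=c['z_map']
    p=np.stack([(u-c['cx'])/c['fx']*z,(v-c['cy'])/c['fy']*z,z],-1); return (p-c['t'])@c['R']
def onplane(c,u,v,h):
    d=c['R'].T@np.array([(u-c['cx'])/c['fx'],(v-c['cy'])/c['fy'],1]); o=-c['R'].T@c['t']; return o+d*(h-o[2])/d[2]
E
python3 - <<'E'
from h import *
a=snap('top','top0');b=snap('scene','scene0')
for c in(a,b): print(c['fx'],c['cx'],c['cy'],-c['R'].T@c['t'],c['R'].round(3).tolist())
o=ctrl.get_obs();print(o)
E
```

```text
404.71440408356364 319.0555971012204 194.5756775576465 [0.3004098 0.0090122 1.5785383] [[-0.029, -1.0, 0.008], [-0.988, 0.027, -0.151], [0.151, -0.013, -0.988]]
367.075403740693 325.3559528109642 199.57071868223764 [1.12889844 0.63275908 0.73411642] [[-0.712, 0.702, 0.019], [0.407, 0.434, -0.804], [-0.572, -0.565, -0.595]]
{'time_s': 0.1, 'q': array([-1.31627704e+00,  1.81514174e-01,  1.60791971e+00, -2.14545635e-07,
        1.35380524e+00, -2.06293772e-01]), 'dq': array([ 0.00042965, -0.00231737, -0.00123513,  0.00020885,  0.00186856,
        0.00069527]), 'joint_efforts': array([-9.37381969e-05, -4.45884025e+01, -3.52237558e+01, -4.83269487e-04,
        4.16596653e-03,  2.42831965e-05]), 'eef_pos': array([ 0.25558636, -0.51454624,  0.25244189]), 'eef_rot': array([-8.22992968e-04,  9.73573299e-01,  2.28373275e-01, -1.99532469e-05]), 'wrist_force': array([-0.56699467, -0.07991401, -0.37564598]), 'torque': array([ 0.02181192, -0.05779153, -0.0361018 ]), 'grasp_force': 0.0, 'opening': 1.0008482341773233}
```

View pics/top0.png

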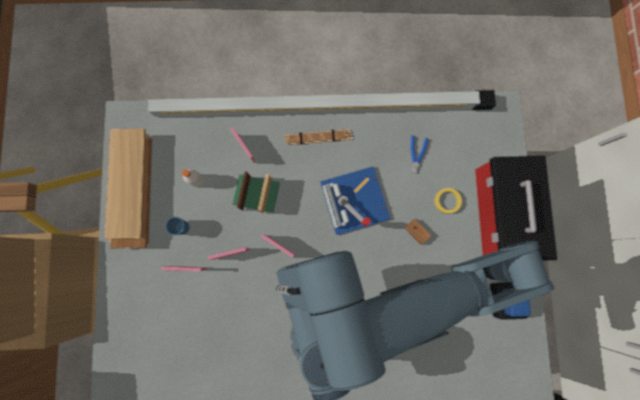

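View pics/scene0.png

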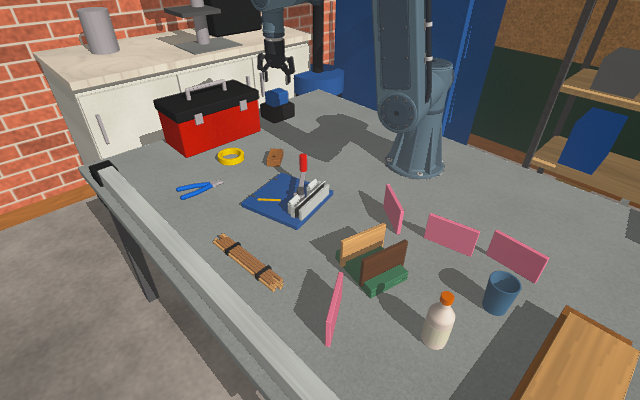

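The top view shows the stand at about (257,193), with the pale panel on its right at (265,194). The jig is at (356,200), the knob at about (366,219) and the yellow line at (362,186). The scene view agrees. Next is a rough localisation, to place the wrist camera.

Run:
```python
from h import *
for f,box in(('top0',[(225,170,285,215),(315,165,395,240)]),('scene0',[(335,215,415,300),(240,145,335,230)])):
    c=load(f);P=cloud(c);C=c['color'].astype(int)
    for i,(u0,v0,u1,v1) in enumerate(box):
        p=P[v0:v1,u0:u1].reshape(-1,3);q=C[v0:v1,u0:u1].reshape(-1,3)
        def rep(n,m):
            s=p[m]
            if len(s)>4:
                r=cv2.minAreaRect((s[:,:2]*1000).astype(np.float32)); print(f,n,len(s),s.mean(0).round(4),'z',s[:,2].min().round(3),s[:,2].max().round(3),[np.round(x,1) for x in r])
        R,G,B=q.T
        if i==0: rep('pale',(R>180)&(G>120)&(G<R-20)&(p[:,2]>.06)); rep('dark',(R<125)&(R>G+15)&(p[:,2]>.06)); rep('green',(G>R+15)&(G>B)&(p[:,2]>.015)&(p[:,2]<.05))
        else: rep('red',(R>150)&(G<80)&(p[:,2]>.05)); rep('yellow',(R>150)&(G>120)&(B<110)); rep('blue',(B>R+50)&(p[:,2]<.03)&(p[:,2]>.008)); rep('high',(p[:,2]>.04))
```

```text
top0 dark 174 [0.5467 0.2481 0.0936] z 0.064 0.107 [array([545.8, 233.9]), array([ 93.6, 133.7]), np.float64(78.4)]
top0 green 723 [0.5495 0.2301 0.0294] z 0.016 0.039 [array([551.4, 234.7]), array([160.7, 117.4]), np.float64(77.4)]
top0 red 34 [ 0.4226 -0.1746  0.1219] z 0.076 0.132 [array([ 423.4, -176.3]), array([20.5, 18.4]), np.float64(88.8)]
top0 yellow 49 [ 0.5737 -0.1757  0.0192] z 0.01 0.027 [array([ 573.8, -175.7]), array([ 8.8, 70.5]), np.float64(43.4)]
top0 blue 1824 [ 0.5239 -0.1753  0.018 ] z 0.008 0.029 [array([ 515.1, -149.4]), array([215.8, 215.4]), np.float64(14.7)]
top0 high 639 [ 0.4787 -0.0902  0.1107] z 0.04 1.579 [array([451.1, -40.1]), array([212.1, 235.7]), np.float64(30.0)]
scene0 pale 619 [0.5501 0.206  0.0855] z 0.06 0.734 [array([789.5, 361.3]), array([858. , 139.5]), np.float64(29.4)]
scene0 dark 664 [0.5672 0.2836 0.0901] z 0.06 0.734 [array([784.7, 362.8]), array([860.1, 160.5]), np.float64(27.5)]
scene0 green 927 [0.5768 0.2728 0.0283] z 0.015 0.034 [array([555.7, 240.6]), array([159.3, 120.3]), np.float64(77.1)]
scene0 red 109 [ 0.4285 -0.166   0.1036] z 0.069 0.129 [array([ 426. , -170.4]), array([26.8, 21.1]), np.float64(62.3)]
scene0 yellow 90 [ 0.5207 -0.3336  0.0183] z -0.0 0.027 [array([ 521.8, -345.9]), array([402. ,  64.5]), np.float64(73.5)]
scene0 blue 1476 [ 0.5554 -0.156   0.0174] z 0.008 0.023 [array([ 518.4, -143.7]), array([220.8, 222.9]), np.float64(15.1)]
scene0 high 958 [ 0.5095 -0.0618  0.0838] z 0.04 0.734 [array([783.7, 213. ]), array([1080.3,  121.3]), np.float64(44.2)]
```

Call:
servo_tool(
  commands=[
    [[20,-12,-4],0,85],
    [[33,-20,-4],0,85],
    [[33,-20,-4],0,85],
    [[33,-20,-4],0,85],
    [[33,-20,-4],0,85],
    [[33,-20,-4],0,85],
    [[33,-20,-4],0,85],
    [[33,-20,-4],0,85],
    [[33,-20,-4],0,85],
    [[33,-20,-4],0,85],
    [[33,-20,-4],0,85],
    [[33,-20,-4],0,85],
    [[10,-6,0],0.1,85],
    [[0,0,0],0.1,85],
    [[0,0,0],0,85],
  ],
)

```text
time_s: 1.98
eef_pos: [0.5016, -0.1257, 0.3013]
eef_rot: [-0.0, 0.991, 0.131, -0.0]
wrist_force: [0.1, -0.8, -0.1]
opening: 1.001
grasp_force: 0.0
```

Run:
```python
from h import *
c=snap('wrist','w1'); print(c['fx'],-c['R'].T@c['t'],c['R'].round(3).tolist()); o=ctrl.get_obs(); print(o['eef_pos'],o['eef_rot'],o['q'])
```

```text
348.8910883073579 [ 0.58027764 -0.10344052  0.42133773] [[0.259, -0.966, -0.001], [-0.915, -0.246, 0.319], [-0.308, -0.082, -0.948]]
[ 0.50161121 -0.12611639  0.3012948 ] [-1.56073148e-04  9.91323436e-01  1.31445112e-01 -5.94660307e-05] [-4.76199529e-01  1.18748466e-02  1.69272876e+00  1.89953782e-04
  1.43726498e+00  8.30918280e-01]
```

View pics/w1.png

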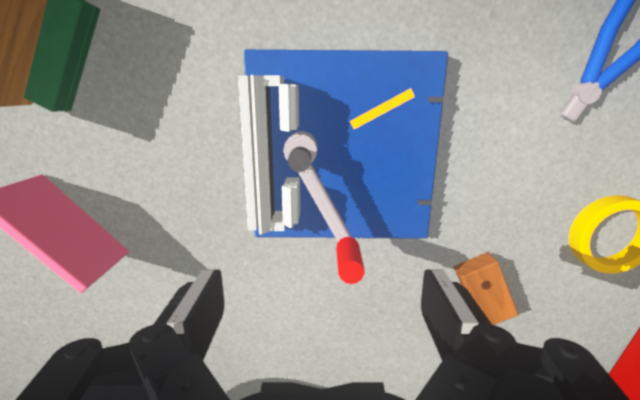

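The wrist view shows the jig: base corners near (246,50), (447,52), (430,238) and (256,238), fence at about (256,155), pivot (299,155), knob (349,260), yellow line (351,125)–(414,92). I'll crop it for detail and fit by depth.

Run:
```python
from h import *
c=load('w1');P=cloud(c);im=c['color'][:,:,::-1].copy()
cv2.imwrite('pics/w1c.png',cv2.resize(im[60:250,230:450],None,fx=3.4,fy=3.1,interpolation=cv2.INTER_CUBIC)[:600,:800])
R,G,B=[c['color'][...,i].astype(int) for i in range(3)]
m=(B>R+40)&(B>G+25)&(P[...,2]<.026)&(P[...,2]>.008); m[:, :230]=0; m[:,460:]=0; m[250:]=0
print('base z',np.median(P[m][:,2]))
uv=np.argwhere(m)[:,::-1]
W=np.array([onplane(c,u,v,.018)[:2] for u,v in uv])*1000
print(cv2.minAreaRect(W.astype(np.float32)))
y=(R>180)&(G>140)&(B<100);y[:,:330]=0;y[:,430:]=0
w=np.array([onplane(c,u,v,.0185)[:2] for u,v in np.argwhere(y)[:,::-1]]); print('yellow',len(w),w.mean(0),np.median(P[y][:,2])); d=np.linalg.svd(w-w.mean(0))[2][0]; print(np.degrees(np.arctan2(d[1],d[0])))
r=(R>170)&(G<60);r[:,:300]=0;r[:,400:]=0;p=P[r];p=p[p[:,2]>.12];print('knob top',p.mean(0),len(p),cv2.minAreaRect((p[:,:2]*1000).astype(np.float32)))
# slot profile in the estimated jig frame
for th in (14,15,16):
    t=np.radians(th);ex=np.array([np.cos(t),np.sin(t)]);ey=np.array([-ex[1],ex[0]])
    s=P[(P[...,2]>.055)&(P[...,2]<.11)&(abs(P[...,:2]-[.5,-.1]).max(-1)<.13)]
    l=(s[:,:2]-[.515,-.148]);a=l@ex;b=l@ey
    f=(b>.055)&(b<.12)
    print(th,'fence/top pts',f.sum(),a[f].min(),a[f].max())
    if th==15:
        for z0 in np.arange(.03,.1,.005):
            k=f&(abs(s[:,2]-z0)<.0025)
            if k.sum()>20: print(z0.round(3),k.sum(),np.histogram(b[k],np.arange(.055,.116,.004))[0])
```

```text
base z 0.017606974564628206
((515.1079711914062, -146.1328125), (218.20880126953125, 217.71392822265625), 14.718149185180664)
yellow 551 [ 0.57328058 -0.17426609] 0.01873104150070638
133.13147360913806
knob top [ 0.42795269 -0.17240748  0.12975107] 396 ((498.0094299316406, -141.9633026123047), (181.61216735839844, 20.669475555419922), 23.505645751953125)
14 fence/top pts 5069 -0.08339362521552988 0.08147942460251045
15 fence/top pts 5061 -0.08193845471705083 0.08269489109486486
0.055 1069 [113   7   4  46  34  24  33 106   0   0   0 273 259 170   0]
0.06 2104 [169   5 143 184  37  47  45 522 197   0   0 247 332 176   0]
0.065 1436 [131 233 129   0   0   0   0  10 536 362  35   0   0   0   0]
0.07 452 [ 52 125   0   0   0   0   0   0   2 270   3   0   0   0   0]
16 fence/top pts 5049 -0.08070993407463452 0.0845009202259377
```

View pics/w1c.png

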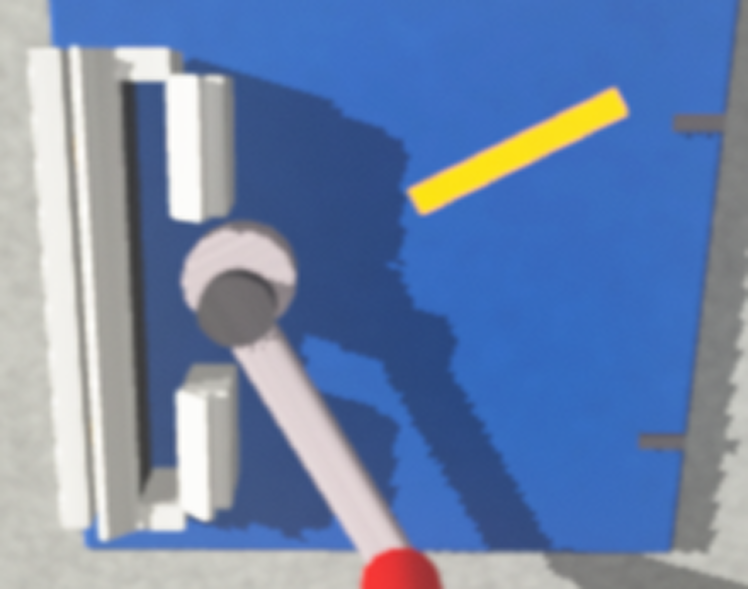

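Call:
servo_tool(
  commands=[
    [[8,-19,0],0,85],
    [[17,-40,0],0,85],
    [[17,-40,0],0,85],
    [[17,-40,0],0,85],
    [[17,-40,0],0,85],
    [[17,-40,0],0,85],
    [[17,-40,0],0,85],
    [[12,-30,0],0,85],
    [[0,0,0],0.16,85],
    [[0,0,0],0.16,85],
    [[0,0,0],0.16,85],
    [[0,0,0],0,85],
  ],
)

```text
time_s: 3.52
eef_pos: [0.5449, 0.1836, 0.3013]
eef_rot: [-0.0, 0.994, -0.108, -0.0]
wrist_force: [0.0, 0.3, 0.2]
opening: 0.997
grasp_force: 0.0
```

Run:
```python
from h import *
c=snap('wrist','w2'); o=ctrl.get_obs(); print(o['eef_pos'],o['eef_rot'],-c['R'].T@c['t'])
P=cloud(c);R,G,B=[c['color'][...,i].astype(int) for i in range(3)]
X=(abs(P[...,0]-.55)<.12)&(abs(P[...,1]-.23)<.12)
t=X&(abs(P[...,2]-.1)<.008);
print('all top',t.sum())
for n,m in(('pale',t&(R>150)),('dark',t&(R<=150))):
    p=P[m]; print(n,len(p),np.median(p,0),p[:,2].std(),cv2.minAreaRect((p[:,:2]*1000).astype(np.float32)),np.median(c['color'][m],0))
    q=np.array([onplane(c,u,v,.1)[:2] for v,u in np.argwhere(m)])*1000; print(cv2.minAreaRect(q.astype(np.float32)))
p=P[X&(G>R+15)&(abs(P[...,2]-.03)<.006)];print('rack',cv2.minAreaRect((p[:,:2]*1000).astype(np.float32)))
```

```text
[0.5450048  0.18352861 0.30127044] [-1.94486053e-05  9.94223427e-01 -1.07330160e-01 -1.17297211e-04] [0.62451878 0.16703464 0.42131633]
all top 3815
pale 1839 [0.54816197 0.19802048 0.09942246] 0.0009997480759243547 ((548.7251586914062, 239.1712646484375), (92.60165405273438, 145.38916015625), 77.11073303222656) [246. 202. 123.]
((549.2090454101562, 238.566162109375), (91.68809509277344, 144.31243896484375), 77.13019561767578)
dark 1976 [0.56226671 0.2758498  0.0992841 ] 0.0017509863193088723 ((546.9725952148438, 239.574951171875), (92.64550018310547, 138.39349365234375), 77.19761657714844) [121.  76.  52.]
((547.5191650390625, 238.968994140625), (91.99884796142578, 138.24468994140625), 77.34894561767578)
rack ((552.6055297851562, 238.4786376953125), (159.18978881835938, 118.9629898071289), 77.49913024902344)
```

View pics/w2.png

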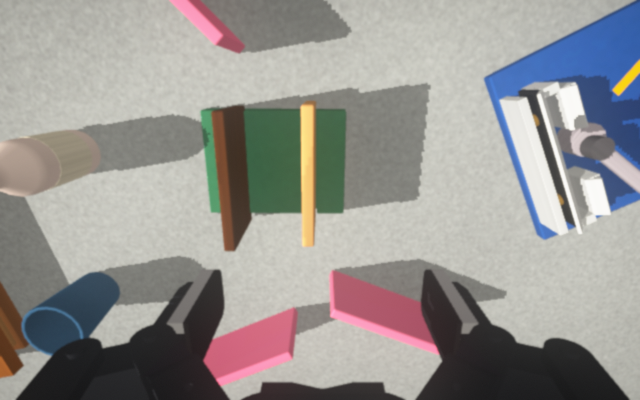

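The pale panel's top runs from (308,101) to (308,247) and the dark one stands to its left at (228,178). I'll isolate the pale top and the slot ends.

Run:
```python
from h import *
c=load('w2');P=cloud(c);R,G,B=[c['color'][...,i].astype(int) for i in range(3)]
m=(R>150)&(R>B+50)&(abs(P[...,2]-.1)<.008);m[:,:290]=0;m[:,330:]=0
q=np.array([onplane(c,u,v,.1)[:2] for v,u in np.argwhere(m)])*1000
print('pale',m.sum(),P[m].mean(0),np.median(P[m][:,2]),q.mean(0),cv2.minAreaRect(q.astype(np.float32)))
# height by two views: top-edge ends from scene0 depth and triangulated centre w2/top0
s=load('scene0');S=cloud(s);C=s['color'].astype(int);k=(C[...,0]>150)&(C[...,0]>C[...,2]+50)&(abs(S[...,0]-.55)<.1)&(abs(S[...,1]-.2)<.035)&(S[...,2]>.04)&(S[...,2]<.2)
p=S[k];print('scene top z',np.percentile(p[:,2],[95,99]), p[p[:,2]>.09].mean(0))
# jig in jig frame
c=load('w1');P=cloud(c);t=np.radians(14.6);ex=np.array([np.cos(t),np.sin(t)]);ey=np.array([-ex[1],ex[0]]);o=np.array([.5151,-.1461])
a=(P[...,:2]-o)@ex;b=(P[...,:2]-o)@ey;z=P[...,2]
for h in(.058,.068):
    k=(abs(z-h)<.004)&(b>.05)&(b<.11)&(abs(a)<.1);print(h,'a',a[k].min(),a[k].max())
for a0 in(-.06,-.045,.045,.06):
    k=(abs(a-a0)<.003)&(b>.04)&(b<.12); i=np.argsort(b[k]); B_=b[k][i];Z=z[k][i]
    print(a0,[(int(x*1000),int(np.median(Z[abs(B_-x)<.001])*1000)) for x in np.arange(.05,.112,.003) if (abs(B_-x)<.001).any()])
for b0 in(.071,.075,.079):
    k=(abs(b-b0)<.002)&(abs(a)<.095); A_=a[k];Z=z[k]; print(b0,[(int(x*1000),int(np.median(Z[abs(A_-x)<.001])*1000)) for x in np.r_[np.arange(-.090,-.06,.002),np.arange(.06,.09,.002)] if (abs(A_-x)<.001).any()])
```

```text
pale 1789 [0.54800507 0.19787351 0.09936892] 0.09944765561515069 [548.14854084 197.8154136 ] ((543.35400390625, 199.0123748779297), (11.959556579589844, 138.10821533203125), 77.13019561767578)
scene top z [0.10113962 0.10197338] [0.54800482 0.20197475 0.09807489]
0.058 a -0.0829985977845867 0.08163600399707546
0.068 a -0.08298783671292716 0.08126506834280194
-0.06 [(50, 17), (53, 57), (56, 57), (59, 68), (62, 64), (65, 60), (68, 57), (74, 17), (77, 17), (80, 17), (83, 40), (86, 62), (89, 65), (92, 68), (98, 54), (101, 58), (104, 57), (107, 57)]
-0.045 [(50, 17), (53, 57), (56, 57), (59, 67), (62, 64), (65, 59), (68, 58), (74, 17), (77, 17), (80, 17), (83, 44), (86, 63), (89, 65), (92, 67), (98, 50), (101, 57), (104, 57), (107, 57)]
0.045 [(50, 17), (53, 57), (56, 57), (59, 67), (62, 63), (65, 60), (68, 56), (74, 17), (77, 17), (80, 18), (83, 41), (86, 62), (89, 65), (92, 67), (98, 50), (101, 57), (104, 57), (107, 57)]
0.06 [(50, 17), (53, 57), (56, 58), (59, 67), (62, 64), (65, 60), (68, 58), (74, 17), (77, 17), (80, 17), (83, 47), (86, 62), (89, 65), (92, 67), (98, 52), (101, 57), (104, 57), (107, 57)]
0.071 [(-81, 57), (-79, 57), (-77, 57), (-75, 57), (-73, 49), (-71, 50), (-61, 18), (60, 17), (62, 16), (64, 17), (66, 17), (68, 17), (74, 57), (76, 57), (78, 58), (80, 57), (82, 57), (84, 17), (86, 18), (88, 17)]
0.075 [(-81, 57), (-79, 57), (-77, 57), (-75, 57), (-73, 39), (-71, 17), (-69, 17), (-67, 17), (-65, 17), (-63, 18), (-61, 17), (60, 17), (62, 17), (64, 17), (66, 17), (68, 17), (70, 17), (72, 17), (74, 56), (76, 57), (78, 57), (80, 57), (82, 58), (84, 17), (86, 17), (88, 16)]
0.079 [(-81, 57), (-79, 57), (-77, 57), (-75, 57), (-73, 39), (-71, 17), (-69, 18), (-67, 17), (-65, 17), (-63, 18), (-61, 16), (60, 17), (62, 17), (64, 17), (66, 17), (68, 17), (70, 17), (72, 17), (74, 57), (76, 57), (78, 58), (80, 58), (82, 57), (84, 17), (86, 17), (88, 17)]
```

Call:
servo_tool(
  commands=[
    [[18,-7,10],0.01,40],
    [[17,-7,25],0,40],
    [[0,0,35],0,40],
    [[0,0,35],0,40],
    [[0,0,35],0,40],
    [[0,0,30],0,40],
    [[0,0,22],0,40],
    [[0,0,14],0,40],
    [[0,0,0],0,40],
    [[0,0,0],0,0],
    [[0,0,0],0,0],
    [[0,0,0],0,0],
    [[0,0,0],0,0],
    [[0,0,0],0,0],
    [[0,0,0],0,0],
  ],
)

```text
time_s: 5.45
eef_pos: [0.5836, 0.1896, 0.0968]
eef_rot: [-0.0, 0.993, -0.114, 0.001]
wrist_force: [-0.3, -0.1, 6.4]
opening: 0.129
grasp_force: 59.6
```

Call:
servo_tool(
  commands=[
    [[0,0,-8],0,0],
    [[0,0,-16],0,0],
    [[0,0,-24],0,0],
    [[0,0,-28],0,0],
    [[0,0,-28],0,0],
    [[0,0,-18],0,0],
    [[0,0,-8],0,0],
    [[1,15,0],0,0],
    [[1,35,0],0,0],
    [[2,42,0],0,0],
    [[2,42,0],0,0],
    [[2,42,0],0,0],
    [[1,42,0],0,0],
    [[1,27,0],0,0],
    [[1,12,0],0,0],
    [[0,0,0],-0.12,0],
    [[0,0,0],-0.12,0],
    [[0,0,0],-0.12,0],
    [[0,0,0],-0.12,0],
    [[0,0,0],0,0],
  ],
)

```text
time_s: 7.95
eef_pos: [0.5344, -0.0629, 0.2245]
eef_rot: [-0.0, 0.992, 0.125, -0.001]
wrist_force: [-0.1, -0.7, -1.1]
opening: 0.129
grasp_force: 58.7
```

Run:
```python
from h import *
c=snap('wrist','w3'); o=ctrl.get_obs(); print(o['eef_pos'],o['eef_rot'],o['opening'],o['grasp_force'])
P=cloud(c);R,G,B=[c['color'][...,i].astype(int) for i in range(3)]
m=(R>150)&(R>B+50)&(G>110)&(P[...,2]>.2)&(P[...,2]<.26)
p=P[m];print('top z',len(p),np.median(p[:,2])); zt=np.median(p[:,2])
k=m&(abs(P[...,2]-zt)<.006);p=P[k];print(cv2.minAreaRect((p[:,:2]*1000).astype(np.float32)))
```

```text
[ 0.53443197 -0.06295328  0.22465596] [-3.27234290e-04  9.92277411e-01  1.24036971e-01 -5.12852239e-04] 0.12602564614022008 58.73691916465759
top z 4999 0.22712449031267887
((527.3195190429688, -63.142578125), (73.44363403320312, 12.493780136108398), 14.224449157714844)
```

View pics/w3.png

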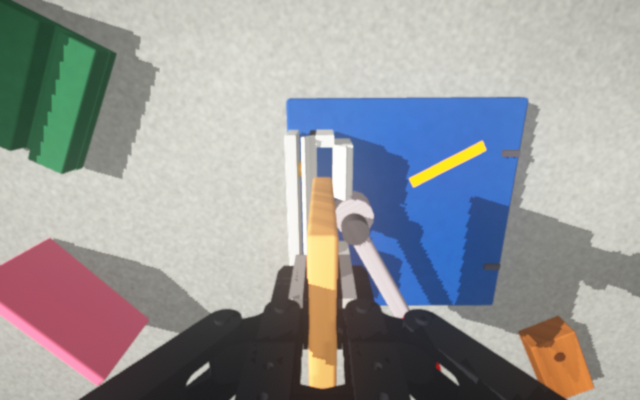

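The view shows the held panel's +x end face, rows 178 (bottom) to 238 (top) at column 322, hanging over the slot. I'll check its alignment with the slot in this same view.

Run:
```python
from h import *
c=load('w3');P=cloud(c);R,G,B=[c['color'][...,i].astype(int) for i in range(3)]
t=np.radians(14.6);ex=np.array([np.cos(t),np.sin(t)]);ey=np.array([-ex[1],ex[0]]);o=np.array([.5151,-.1461])
a=(P[...,:2]-o)@ex;b=(P[...,:2]-o)@ey;z=P[...,2]
pan=(R>120)&(R>B+40)&(G>80)&(z>.12)&(z<.24)&(abs(b-.075)<.02)
for z0 in(.142,.16,.18,.2,.218):
    k=pan&(abs(z-z0)<.004); print(z0,k.sum(),'a',np.median(a[k]).round(4),'b',b[k].min().round(4),b[k].max().round(4))
k=pan&(z>.223); 
for a0 in(.06,.045,.03): 
    j=k&(abs(a-a0)<.003); print('top',a0,b[j].min().round(4),b[j].max().round(4))
m=(B>R+40)&(B>G+25)&(z<.026)&(z>.008);m[:,:280]=0;m[320:]=0
W=np.array([onplane(c,u,v,.018)[:2] for v,u in np.argwhere(m)])*1000; print(cv2.minAreaRect(W.astype(np.float32)))
q=(abs(b-.079)<.003)&(a>.06)&(a<.09)&(z<.07)
for x in np.arange(.066,.088,.002):
    j=q&(abs(a-x)<.001)
    if j.any(): print(round(x,3),np.median(z[j]).round(3),end=' ')
o=ctrl.get_obs()['eef_pos'][:2]-o; print('\ntcp a,b',o@ex,o@ey)
```

```text
0.142 49 a 0.0683 b 0.0716 0.0824
0.16 75 a 0.0684 b 0.0713 0.0826
0.18 114 a 0.0685 b 0.0714 0.0825
0.2 162 a 0.0685 b 0.071 0.0826
0.218 237 a 0.0686 b 0.0704 0.0836
top 0.06 0.0707 0.0826
top 0.045 0.0714 0.0823
top 0.03 0.0718 0.0823
((515.6389770507812, -145.41514587402344), (218.3817596435547, 217.8589324951172), 14.605588912963867)
0.072 0.058 0.074 0.057 0.076 0.058 0.078 0.057 0.08 0.058 0.082 0.042 0.084 0.017 0.086 0.017 
tcp a,b 0.039666467377949675 0.07558884693475286
```

Call:
servo_tool(
  commands=[
    [[2,1,8],-0.005,0],
    [[0,0,20],0,0],
    [[0,0,20],0,0],
    [[0,0,14],0,0],
    [[0,0,8],0,0],
    [[0,0,6],0,0],
    [[0,0,6],0,0],
    [[0,0,4],0,0],
    [[0,0,0],0,0],
  ],
)

```text
time_s: 9.12
eef_pos: [0.5369, -0.0638, 0.1392]
eef_rot: [-0.0, 0.992, 0.128, -0.0]
wrist_force: [-0.9, -0.2, -0.6]
opening: 0.129
grasp_force: 58.8
```

Bottom is now about 16 mm below the rim with no contact force, so I'll keep going.

Call:
servo_tool(
  commands=[
    [[0,0,6],0,0],
    [[0,0,6],0,0],
    [[0,0,6],0,0],
    [[0,0,5],0,0],
    [[0,0,4],0,0],
    [[0,0,3],0,0],
    [[0,0,2],0,0],
    [[0,0,0],0,0],
  ],
)

```text
time_s: 10.12
eef_pos: [0.5369, -0.0638, 0.1072]
eef_rot: [-0.0, 0.992, 0.128, -0.0]
wrist_force: [0.0, 0.2, -1.9]
opening: 0.128
grasp_force: 58.8
```

Call:
servo_tool(
  commands=[
    [[0,0,1],0,0],
    [[0,0,1],0,0],
    [[0,0,0.5],0,0],
    [[0,0,0],0,0],
  ],
)

```text
time_s: 10.62
eef_pos: [0.537, -0.0638, 0.1048]
eef_rot: [0.0, 0.992, 0.128, 0.0]
wrist_force: [-0.0, 0.2, -1.5]
opening: 0.127
grasp_force: 58.9
```

Call:
servo_tool(
  commands=[
    [[0,0,1],0,0],
    [[0,0,1],0,0],
    [[0,0,0],0,0],
  ],
)

```text
time_s: 11.0
eef_pos: [0.5373, -0.064, 0.1048]
eef_rot: [0.0, 0.992, 0.128, 0.0]
wrist_force: [-7.6, 0.9, 13.9]
opening: 0.125
grasp_force: 61.2
```

Call:
servo_tool(
  commands=[
    [[0,0,-1],0,0],
    [[0,0,0],0,30],
    [[0,0,0],0,30],
    [[0,0,0],0,30],
    [[0,0,-5],0,30],
    [[0,0,-15],0,30],
    [[0,0,-30],0,40],
    [[0,0,-40],0,50],
    [[0,0,-40],0,60],
    [[0,0,-40],0,60],
    [[0,0,-20],0,60],
    [[0,0,0],0,60],
  ],
)

```text
time_s: 12.5
eef_pos: [0.538, -0.0641, 0.2968]
eef_rot: [0.001, 0.992, 0.128, 0.002]
wrist_force: [1.1, 0.1, -0.2]
opening: 0.703
grasp_force: 0.0
```

Run:
```python
from h import *
c=snap('wrist','w4');o=ctrl.get_obs(); print(o['eef_pos'],o['eef_rot'],o['wrist_force'],o['q'])
P=cloud(c);R,G,B=[c['color'][...,i].astype(int) for i in range(3)]
t=np.radians(14.6);ex=np.array([np.cos(t),np.sin(t)]);ey=np.array([-ex[1],ex[0]]);O=np.array([.5151,-.1461])
a=(P[...,:2]-O)@ex;b=(P[...,:2]-O)@ey;z=P[...,2]
k=(R>150)&(R>B+50)&(G>110)&(z>.09)&(z<.13)&(abs(b-.075)<.03)
for a0 in np.arange(-.065,.07,.026):
    j=k&(abs(a-a0)<.004)
    if j.any(): print(a0.round(3),np.median(z[j]).round(4),b[j].min().round(4),b[j].max().round(4))
print(a[k].min(),a[k].max())
r=(R>170)&(G<70)&(z>.115)&(z<.14)&(abs(a)<.2);print('knob',r.sum(),P[r].mean(0) if r.any() else 0)
```

```text
[ 0.53723297 -0.06382804  0.29487257] [5.03157534e-04 9.91824503e-01 1.27604421e-01 1.00663119e-03] [ 0.49739798  0.00856004 -0.12955064] [-3.37755964e-01  6.97897699e-02  1.64563888e+00  4.97674076e-06
  1.42391325e+00  9.77132921e-01]
-0.065 0.1073 0.0693 0.0805
-0.039 0.1077 0.0694 0.0804
-0.013 0.1075 0.0696 0.0802
0.013 0.1074 0.0697 0.0801
0.039 0.1077 0.0698 0.08
0.065 0.1074 0.0699 0.0808
-0.06889680211246227 0.07091778283873841
knob 102 [ 0.42130172 -0.16504382  0.12421069]
```

View pics/w4.png

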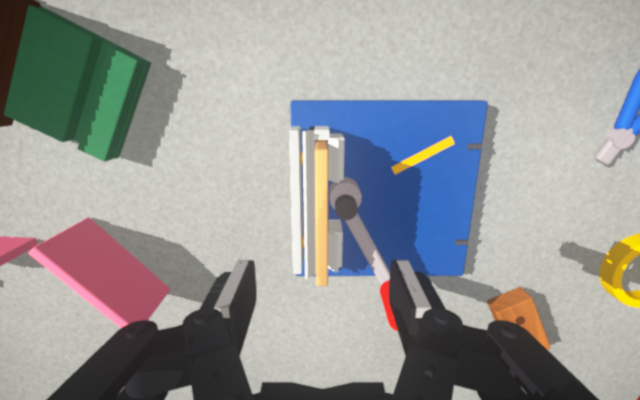

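The panel is fully home: its top is level at 0.1075 m along the whole length, and it sits upright between the slot walls. In the picture its top runs (321,140)–(321,285), and the knob is at (390,300). Next I go to the knob.

Call:
servo_tool(
  commands=[
    [[-10,6,0],0,60],
    [[-26,15,0],0,60],
    [[-32,18,0],0,60],
    [[-32,18,5],0,60],
    [[-26,15,20],0,60],
    [[-13,6,30],0,60],
    [[0,0,30],0,60],
    [[0,0,30],0,60],
    [[0,0,30],0,60],
    [[0,0,22],0,60],
    [[0,0,14],0,60],
    [[0,0,6],0,60],
    [[0,0,0],0,60],
  ],
)

```text
time_s: 14.18
eef_pos: [0.4221, -0.1745, 0.1067]
eef_rot: [-0.0, 0.992, 0.128, -0.0]
wrist_force: [0.5, -0.4, -0.4]
opening: 0.703
grasp_force: 0.0
```

Run:
```python
from h import *
o=ctrl.get_obs(); print(o['eef_pos'],o['wrist_force'])
c=snap('scene','s5');cv2.imwrite('pics/s5c.png',cv2.resize(c['color'][100:260,210:430,::-1],None,fx=3.5,fy=3.5))
```

```text
[ 0.42211189 -0.174482    0.10672412] [ 0.45052504 -0.41707169 -0.38329712]
```

View pics/s5c.png

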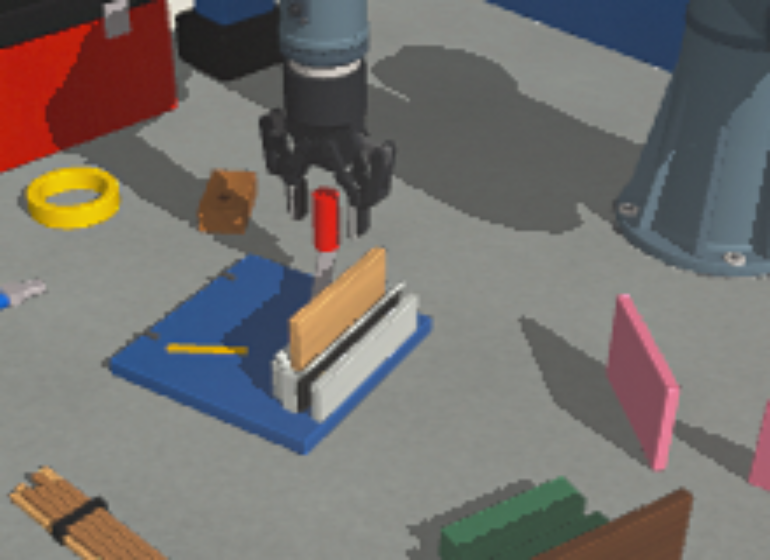

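The knob, at (325,220) in the crop, stands between the open fingers, and the panel is in the slot. I'll close on it.

Call:
servo_tool(
  commands=[
    [[0,0,0],0,0],
    [[0,0,0],0,0],
    [[0,0,0],0,0],
    [[0,0,0],0,0],
    [[0,0,0],0,0],
  ],
)

```text
time_s: 14.85
eef_pos: [0.423, -0.1753, 0.1076]
eef_rot: [0.001, 0.992, 0.128, 0.001]
wrist_force: [0.3, -3.4, 5.5]
opening: 0.291
grasp_force: 58.8
```

Run:
```python
from h import *
from scipy.spatial.transform import Rotation as Ro
o=ctrl.get_obs();p=o['eef_pos'];print(p,o['opening'],o['grasp_force'],o['wrist_force'])
w,x,y,z=o['eef_rot'];M=Ro.from_quat([x,y,z,w]).as_matrix();print(M.round(3).tolist())
piv=np.array([502.9,-99.2]);d=p[:2]*1000-piv;print(np.hypot(*d),np.degrees(np.arctan2(d[1],d[0])))
a0=np.radians(14.6-180)+.5
prev=np.array([piv[0]+110*np.cos(a0),piv[1]+110*np.sin(a0)])
A=[.04,.12,.22]+list(np.arange(.32,1.56,.1))+[1.57]
for k in A:
    n=piv+110*np.array([np.cos(a0+k),np.sin(a0+k)]);s=M.T@np.r_[n-prev,0];print(round(k,2),n.round(1),s.round(1).tolist());prev=n
```

```text
[ 0.42298848 -0.1752786   0.1076498 ] 0.29126738870261837 58.84036660194397 [ 0.30489255 -3.35241703  5.4523542 ]
[[0.967, 0.253, 0.002], [0.253, -0.967, -0.002], [0.001, 0.002, -1.0]]
110.33496742587872 -136.40756328600204
0.04 [ 425.9 -177.7] [2.2, 3.8, 0.0]
0.12 [ 432.4 -183.6] [4.8, 7.4, 0.0]
0.22 [ 441.2 -190.2] [6.8, 8.6, 0.0]
0.32 [ 450.6 -195.9] [7.6, 7.9, 0.0]
0.42 [ 460.5 -200.7] [8.4, 7.1, 0.0]
0.52 [ 470.8 -204.4] [9.1, 6.2, 0.0]
0.62 [ 481.5 -207.1] [9.6, 5.3, 0.0]
0.72 [ 492.4 -208.7] [10.1, 4.3, 0.0]
0.82 [ 503.3 -209.2] [10.5, 3.3, 0.0]
0.92 [ 514.3 -208.6] [10.8, 2.2, 0.0]
1.02 [ 525.2 -206.9] [10.9, 1.1, 0.0]
1.12 [ 535.8 -204.2] [11.0, 0.0, 0.0]
1.22 [ 546.1 -200.3] [10.9, -1.1, 0.0]
1.32 [ 556.  -195.5] [10.8, -2.2, 0.0]
1.42 [ 565.4 -189.7] [10.5, -3.2, 0.0]
1.52 [ 574.1 -183. ] [10.1, -4.3, 0.0]
1.57 [ 578.2 -179.4] [4.9, -2.5, 0.0]
```

Call:
servo_tool(
  commands=[
    [[2.2,3.8,0],0,0],
    [[4.8,7.4,0],0,0],
    [[6.8,8.6,0],0,0],
    [[7.6,7.9,0],0,0],
    [[8.4,7.1,0],0,0],
    [[9.1,6.2,0],0,0],
    [[9.6,5.3,0],0,0],
    [[10.1,4.3,0],0,0],
    [[0,0,0],0,0],
  ],
)

```text
time_s: 15.98
eef_pos: [0.4925, -0.2096, 0.1076]
eef_rot: [0.001, 0.992, 0.128, 0.0]
wrist_force: [-2.4, -4.6, 7.9]
opening: 0.287
grasp_force: 59.1
```

Call:
servo_tool(
  commands=[
    [[10.5,3.3,0],0,0],
    [[10.8,2.2,0],0,0],
    [[10.9,1.1,0],0,0],
    [[11,0,0],0,0],
    [[10.9,-1.1,0],0,0],
    [[10.8,-2.2,0],0,0],
    [[10.5,-3.2,0],0,0],
    [[10.1,-4.3,0],0,0],
    [[4.9,-2.5,0],0,0],
    [[0,0,0],0,0],
    [[0,0,0],0,0],
  ],
)

```text
time_s: 17.35
eef_pos: [0.5785, -0.1805, 0.1077]
eef_rot: [0.001, 0.992, 0.127, 0.001]
wrist_force: [0.7, -5.6, 4.4]
opening: 0.291
grasp_force: 59.4
```

Run:
```python
from h import *
o=ctrl.get_obs();p=o['eef_pos'];print(p,o['opening'],o['grasp_force'],o['wrist_force'])
d=p[:2]*1000-np.array([502.9,-99.2]);print(np.hypot(*d),np.degrees(np.arctan2(d[1],d[0])),'want',14.6-180+np.degrees(2.0708))
c=snap('wrist','w6');b=snap('scene','s6')
cv2.imwrite('pics/m6.png',np.hstack([cv2.resize(c['color'],(400,250)),cv2.resize(b['color'][120:250,210:418],(400,250))])[:,:,::-1])
P=cloud(c)
for n,P_,I in(('w',P,c['color']),('s',cloud(b),b['color'])):
    R,G,B=[I[...,i].astype(int) for i in range(3)]
    k=(R>120)&(R>B+40)&(G>90)&(abs(P_[...,2]-.107)<.006)&(abs(P_[...,0]-.495)<.09)&(abs(P_[...,1]+.07)<.05)
    if k.sum()>9:print(n,k.sum(),P_[k].mean(0),np.percentile(P_[k][:,2],[5,50,95]),cv2.minAreaRect((P_[k][:,:2]*1000).astype(np.float32)))
```

```text
[ 0.57846204 -0.18050378  0.10772233] 0.29141662555680337 59.42232370376587 [ 0.66638347 -5.59874205  4.4490537 ]
110.99517113391497 -47.09625431952741 want -46.75189978430912
w 5386 [ 0.53081478 -0.06408094  0.10616331] [0.10175813 0.1070247  0.10828666] ((526.8866577148438, -62.61663055419922), (76.97976684570312, 13.879671096801758), 14.079337120056152)
s 139 [ 0.50251685 -0.06564562  0.10686471] [0.1022325  0.10716806 0.10986141] ((499.6872253417969, -67.9186782836914), (138.41659545898438, 13.447184562683105), 14.218402862548828)
```

View pics/m6.png

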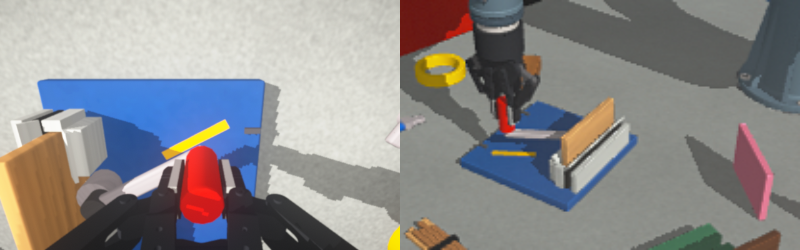

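The lever lies at -47.1° from the pivot and the yellow line at -46.9°. The panel is still home (top 0.107 m) and the knob is held firmly, so I'm handing in.

```bash
python3 -c "
from bench import ctrl
print(ctrl.hand_in())"
```

```text
the job is handed in; nothing more can be done
None
```

The pale panel stands home in the slot and the lever is held by its knob over the yellow line, within about 0.3° of full lift; I handed the job in about 17.5 s into the 58 s limit, and no verdict was returned.

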